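Take the waffle out of the waffle maker

TASK

Open the waffle maker's lid right up, lift the waffle out of its mould and lay it flat, top side up, on the wire cooling rack with neither end hanging over; keep it level on the way and do not drop it. Then shut the lid of the waffle maker fully. Leave the plate, the jar and the mug where they stand.

Things in the scene. Friction and masses are not known exactly. Their poses are not given: they have to be found in the camera images.
- maker: Waffle maker, cold, fixed to the counter: silver and dark base, 180 (x, front to back) x 190 (y) mm, land (flat top of the lower mould half) 50 mm above the counter. In its middle is a mould cavity 124 (x) x 58 (y) mm, 13 mm deep, in which the waffle lies. Origin: centre of the underside, on the counter; +x points to the hinge side (away from the robot), z up.
- lid (a joint): Lid hinge angle in rad: 0 = shut, grows as the front of the lid swings up and back, stop at 1.8 (just past upright, 1.57). The hinge is stiff: the lid stays where it is left. May start a little ajar. Moving it takes about 2 to 5 N at the handle.
- lid_handle (a point): Middle of the lid's black round handle bar, 16 mm diameter, 100 mm long, parallel to the maker's y, held by an arm at each end; 42 mm of free space between the bar and the lid's front edge. Shut, it is 133 mm in front of the maker's middle and 68 mm above the counter. The point turns with the lid.
- lid_hinge (a point): Middle of the hinge axis, which runs along the maker's y; 92 mm behind the maker's middle, 56 mm above the counter. The handle bar is 225 mm from it. The lid is 169 mm deep, 190 mm wide, 36 mm thick.
- waffle: Crisp golden waffle bar with a grid pattern, rigid, 120 (its x) x 54 (its y) x 32 (z) mm, about 0.12 kg, in the mould with 19 mm standing above the land; 2 mm play all round; its lowest 12 mm are 3 mm narrower. Origin: centre of the underside.
- waffle_end_a (a point): Middle of the waffle's -x end, at its underside (60 mm from its origin).
- waffle_end_b (a point): Middle of the waffle's +x end, at its underside (60 mm from its origin).
- rack: Wire cooling rack of steel, 240 (its x) x 180 (its y) mm, wires' top 27 mm above the counter, loose, 0.5 kg, to the left or the right of the waffle maker. Origin: centre of its foot level on the counter.
- plate: White round plate, 190 mm across, 20 mm high, on the other side of the waffle maker; bystander. Origin: centre of the underside.
- jar: Closed jam jar, 70 mm diameter, 100 mm high, behind the work; bystander. Origin: centre of the underside.
- mug: White mug, 82 mm diameter, 95 mm high, behind the work; bystander. Origin: centre of the underside.

How it is judged:
On the way, in this order (a step that is already met when the one before it is completed fails the run):
1. the lid is opened right up (1.3 rad or more) (value of joint lid above 1.3 rad), for 0.2 s.
2. the waffle is lifted out of the mould in the gripper, its underside 17 mm or more above the land (z of waffle in the frame of maker above 0.067 m and contact force between waffle and the fingers above 0.5 N), for 0.1 s.
3. the waffle lies flat on the rack, released (x of waffle_end_a in the frame of rack between -0.125 and 0.125 m and y of waffle_end_a in the frame of rack between -0.095 and 0.095 m and x of waffle_end_b in the frame of rack between -0.125 and 0.125 m and y of waffle_end_b in the frame of rack between -0.095 and 0.095 m and z of waffle in the frame of rack between 0.018 and 0.034 m and angle between waffle's own z axis and vertical below 0.12 rad and contact force between waffle and rack above 0.2 N and contact force between waffle and the fingers below 0.05 N), for 0.2 s.
At the end, for the whole second after the job is handed in: The waffle lies still and flat (within 0.12 rad), right side up, on the cooling rack, both its ends within the rack's outline (5 mm grace), released; the lid is shut (under 0.06 rad) (all of step 3 and linear speed of waffle below 0.02 m/s and value of joint lid below 0.06 rad); the robot touches nothing.
It fails at once if the waffle is tilted more than 0.5 rad (angle between waffle's own z axis and vertical above 0.5 rad).
It fails at once if the waffle is dropped: in free fall more than 30 mm above the rack's wires (z of waffle in the frame of rack above 0.057 m and contact force between waffle and anything else below 0.01 N).
It fails at once if the plate is pushed more than 30 mm or tipped (distance of plate from where it was at the start of the episode above 0.03 m or angle between plate's own z axis and vertical above 0.4 rad).
It fails at once if the jar is pushed more than 30 mm or tipped (distance of jar from where it was at the start of the episode above 0.03 m or angle between jar's own z axis and vertical above 0.4 rad).
It fails at once if the mug is pushed more than 30 mm or tipped (distance of mug from where it was at the start of the episode above 0.03 m or angle between mug's own z axis and vertical above 0.4 rad).
It also fails if it takes over 69 s, if anything falls off the work surface, if the arm or the gripper's body presses on something with over 40 N, if the wrist force passes 120 N, or if a joint passes its speed limit or range.

ROBOT

A 6-joint arm with a two-finger parallel gripper is mounted at the origin on the work surface. World frame = base frame: x ahead of the robot, y to its left, z up, the work surface at z = 0. Lengths are in m, angles in rad, forces in N, time in s.
With the tool pointing down it reaches from about 0.35 to 0.925 m from the base axis. Payload 6.4 kg.
Tool frame: the origin (TCP) lies midway between the tips of the shut fingers; the grasp point (between the pads) lies 19 mm behind it (ctrl.pinch_z is the z of the grasp point in the tool frame, in m); z points along the fingers, y is the line along which they close (so a half turn about z gives the same grasp; the last joint's range is limited). The gripper opens to 85 mm and grips with 20 to 120 N. Pads are 22 mm wide; open, the fingers measure 114 mm over their backs; the gripper's body (76 mm by 85 mm) begins 54 mm behind the grasp point. The pads swing forward as they close: fully open they stand 13 mm farther back than shut.
Start: joints at [1.154, 0.245, 1.558, -0, 1.339, -0.174], TCP at [0.156, 0.631, 0.231] pointing down, gripper open.
Joint ranges: [-3.13, 3.13], [-1.02, 2.26], [0.13, 2.54], [-0.95, 4.09], [0.21, 2.88], [-2.74, 2.74]. Speed limits (rad/s): [2.57, 2.57, 3.14, 3.14, 3.14, 3.14].

INTERFACE

Orientations are given as a rotation vector (axis times angle).
In Python, from plant import ctrl gives the robot as it stands. The module is installed in compiled form; this text tells all that it offers.
- The arm moves only by the tool play_rows, never from a script. Its arguments are lists of equal length, an entry for each row: "slide": the shift along the tool's x, y, z in mm, a list of three; "delta_rot": the turn, a rotation vector about the tool's x, y, z in rad, a list of three; "gripper": the closure, from 0 (fully open) to 1 (shut). A call has 1 to 12 rows; each row shifts and turns the commanded pose from where the row before left it, along the tool's axes as they then stand; what a row does not reach is not made up. A row lasts 1/10 s, in which the tool goes at most 50 mm and 8.59 degrees, less where a joint would pass 70% of its speed; a pose out of reach is approached as far as the arm can. A call with a gripper value outside its range is refused whole. The fingers move at their own pace and stop on an object; "force" is the grip in N (left out, the last holds). Time passes only in rows, so rows that do not move let the fingers close. It gives the time, the measured TCP pose, the force, the opening and the grip force at its end, in the units of the state.
- ctrl.get_state(): the state, without advancing time (a new reading comes with each control period).
- ctrl.camera(name): name is "scene" or "top" or "wrist"; returns the picture (480x640x3 uint8, blue, green, red); there is no depth.
- ctrl.get_calibration(name): a dict with "mtx" (3x3 intrinsics, pixels), "cam_to_world" (4x4, takes a point from camera to world coordinates). Camera axes: x right, y down, z forward; pixel columns grow to the right and rows downward; lengths in m; the calibration is good to about 2 mm. A picture is of the moment at which its call begins: read the wrist's pose just before it. get_calibration takes no time and is no camera call; for the wrist camera it gives the pose at the moment of the call.
- ctrl.hand_in(): hands the job in; it is judged then, once.
Trained networks look in the newest picture that a camera, given by its name, has taken for a name from the list of things; names that differ only in an ending like _2 or _b are one class to them, and where a whole thing is asked for, a point or a joint stands for the part that bears it (a point fixed in the world has none). Each returns a list of dicts, best first, with "p" (0 to 1); they miss things now and then, are a little off and sometimes report something else, mostly with a low value. They report only what shows in the picture. A call takes as long as a camera call.
- ctrl.look_for(camera, query): "bbox" ([left, top, width, height] in pixels, round what is visible of it).
- ctrl.masks_of(camera, query): "region" (480x640 bool, what is visible of it) and "bbox" ([left, top, width, height] in pixels, round what is visible of it).
- ctrl.spot_point(camera, query): "xy" ([column, row] in pixels: a listed point, or the origin of a listed thing).
The state is a dict: "time_s": time; "qpos": joint angles; "qd": joint speeds; "effort": joint torques, N m; "ee_pos": TCP position; "eef_rot": TCP orientation; "wrist_force": force on the tool from outside, world axes, zero at the start; "torque": the same for the moment, N m; "width": finger opening in m; "finger_force": force on a finger pad.
Only numpy, scipy, OpenCV 4.12 (cv2) and the standard library are available. Lean on these libraries where they do the work, as an engineer would, in place of code of your own. Each camera call takes 0.05 s, during which the arm holds its last target. There are 200 camera calls.

## Working session

There is one attempt and no reset: what is moved stays moved. The work goes in short steps, Python scripts to look and compute and a tool call to move; the robot and the scene stay as the last step left them, time stands still between calls to the robot, and variables do not carry over. Pictures are saved under pics/ and viewed, at most 10 in all, crops included, and the job is handed in when it is done.

Besides the shell and the picture viewer there is one more tool, called after "Request:" as name(argument=value, ...) on one line, values as JSON. play_rows: Moves the arm, as the interface text tells. Its arguments: {"type":"object","properties":{"slide":{"type":"array"},"delta_rot":{"type":"array"},"gripper":{"type":"array"},"force":{"type":"number"}},"required":["slide","delta_rot","gripper"]}

```bash
mkdir -p pics; cat > h.py <<'E'
import numpy as np, cv2
from scipy.spatial.transform import Rotation as R
from plant import ctrl
def ray(cam,xy):
    c=ctrl.get_calibration(cam); K=np.array(c["mtx"]); T=np.array(c["cam_to_world"])
    d=T[:3,:3]@np.linalg.solve(K,[xy[0],xy[1],1.]); return T[:3,3],d
def at_z(cam,xy,z):
    o,d=ray(cam,xy); return o+d*(z-o[2])/d[2]
def proj(cam,p):
    c=ctrl.get_calibration(cam); T=np.linalg.inv(np.array(c["cam_to_world"]))
    q=np.array(c["mtx"])@(T[:3,:3]@np.array(p)+T[:3,3]); return q[:2]/q[2]
def tri(a,pa,b,pb):
    A=[];y=[]
    for c,p in((a,pa),(b,pb)):
        o,d=ray(c,p); d=d/np.linalg.norm(d); M=np.eye(3)-np.outer(d,d); A.append(M); y.append(M@o)
    return np.linalg.lstsq(np.vstack(A),np.hstack(y),rcond=None)[0]
E
python3 - <<'E'
from h import *
np.set_printoptions(precision=3,suppress=True)
s=ctrl.get_state(); print(s["time_s"],s["ee_pos"],s["eef_rot"],s["width"],ctrl.pinch_z)
ims={}
for c in("top","scene"):
    cv2.imwrite(f"pics/{c}0.png",ctrl.camera(c))
    print(c,ctrl.get_calibration(c)["cam_to_world"][:3,3] if hasattr(ctrl.get_calibration(c)["cam_to_world"],'shape') else 0)
    for n,z in(("maker",0),("lid_handle",.068),("lid_hinge",.056),("rack",0),("plate",0),("jar",0),("mug",0),("waffle",.037)):
        r=ctrl.spot_point(c,n)
        for q in r[:2]: print(c,n,round(q["p"],2),np.round(q["xy"],1),at_z(c,q["xy"],z))
    for n in("maker","lid","rack"):
        r=ctrl.masks_of(c,n)
        if r:
            cs,_=cv2.findContours(r[0]["region"].astype(np.uint8),0,2)
            b=cv2.minAreaRect(max(cs,key=cv2.contourArea)); z={"maker":.05,"lid":.086,"rack":.027}[n]
            print(c,n,round(r[0]["p"],2),[at_z(c,p,z)[:2] for p in cv2.boxPoints(b)])
print(ctrl.get_state()["time_s"])
E
```

```text
0.0 [0.156 0.63  0.23 ] [-0.38  -3.118  0.003] 0.0855021396228537 -0.0187
top [0.501 0.004 1.   ]
top maker 0.81 [347.8 236.5] [ 0.596 -0.036  0.   ]
top lid_handle 0.59 [368.3 296.6] [ 0.471 -0.072  0.068]
top lid_handle 0.45 [221.4 187.5] [0.691 0.22  0.068]
top lid_hinge 0.67 [338.4 191.8] [ 0.682 -0.015  0.056]
top rack 0.65 [496.  290.1] [ 0.48  -0.346  0.   ]
top plate 0.73 [171.4 276.4] [0.514 0.34  0.   ]
top jar 0.93 [220.4 189.1] [0.701 0.238 0.   ]
top mug 0.93 [461.4 170.3] [ 0.737 -0.282  0.   ]
top maker 0.78 [array([0.668, 0.087]), array([ 0.722, -0.114]), array([ 0.488, -0.172]), array([0.436, 0.025])]
top lid 0.79 [array([0.659, 0.085]), array([ 0.711, -0.11 ]), array([ 0.488, -0.165]), array([0.438, 0.026])]
top rack 0.73 [array([ 0.38 , -0.226]), array([ 0.619, -0.28 ]), array([ 0.581, -0.462]), array([ 0.345, -0.404])]
scene [0.905 0.532 0.686]
scene maker 0.71 [216.6 196.2] [ 0.732 -0.26   0.   ]
scene maker 0.61 [323.1 237.2] [ 0.592 -0.038  0.   ]
scene lid_handle 0.57 [371.1 162.9] [ 0.429 -0.12   0.068]
scene lid_hinge 0.56 [286.2 247.3] [ 0.687 -0.003  0.056]
scene rack 0.91 [300.5 143.2] [ 0.484 -0.344  0.   ]
scene plate 0.58 [487.1 370.7] [0.509 0.341 0.   ]
scene plate 0.39 [214.3 194.8] [ 0.735 -0.267  0.   ]
scene jar 0.86 [343.3 373.4] [0.707 0.233 0.   ]
scene jar 0.53 [323.3 241.2] [ 0.597 -0.029  0.   ]
scene mug 0.75 [214.9 192.1] [ 0.731 -0.274  0.   ]
scene maker 0.82 [array([ 0.723, -0.124]), array([ 0.378, -0.288]), array([0.412, 0.036]), array([0.698, 0.122])]
scene lid 0.84 [array([ 0.722, -0.087]), array([ 0.421, -0.264]), array([0.428, 0.008]), array([0.689, 0.116])]
scene rack 0.6 [array([ 0.582, -0.448]), array([ 0.543, -0.45 ]), array([ 0.592, -0.25 ]), array([ 0.626, -0.251])]
1.2
```

View pics/top0.png

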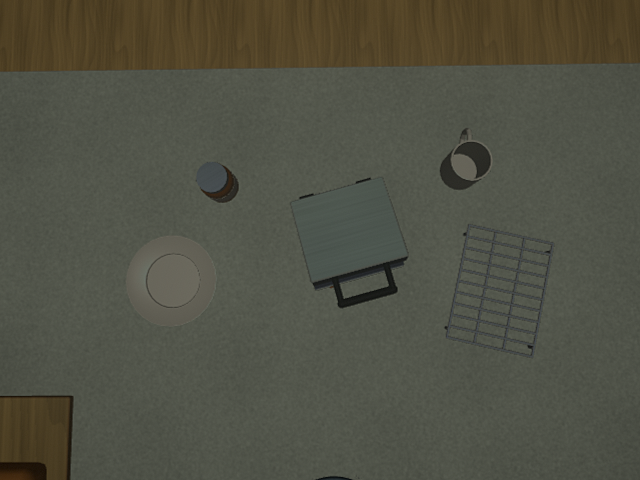

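View pics/scene0.png

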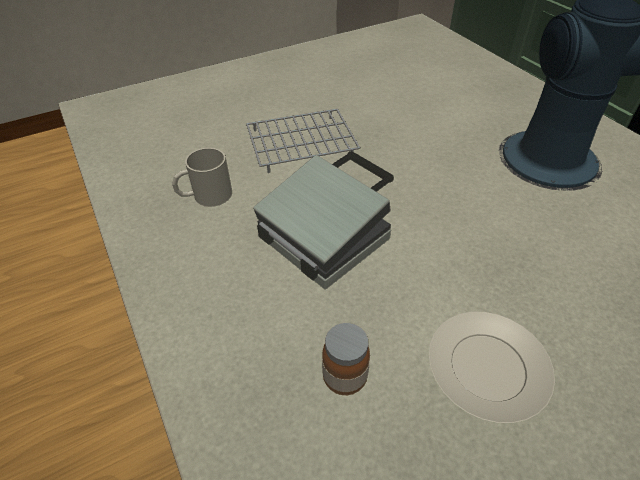

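```bash
python3 - <<'E'
from h import *
from scipy.optimize import least_squares
np.set_printoptions(precision=4,suppress=True)
print(tri("top",(368.5,297.5),"scene",(371,167)),tri("top",(342,304),"scene",(391,179)),tri("top",(395,291),"scene",(350,155)))
def model(v):
    x,y,a,t=v; c,s=np.cos(a),np.sin(a)
    W=lambda p:np.array([x+c*p[0]-s*p[1],y+s*p[0]+c*p[1],p[2]])
    def L(p): # point on shut lid in maker frame
        dx,dz=p[0]-.092,p[2]-.056; return W((.092+dx*np.cos(t)+dz*np.sin(t),p[1],.056-dx*np.sin(t)+dz*np.cos(t)))
    return W,L
h=(-.133,0,.068); ob=[]
# lid top corners: lid spans x -.083.. .086
for cam,pt,uv in [("top",(-.133,.05,.068),(340,305)),("top",(-.133,-.05,.068),(397,290)),("scene",(-.133,.05,.068),(392,180)),("scene",(-.133,-.05,.068),(350,155)),
  ("top",(.086,.095,.086),(291,203)),("top",(.086,-.095,.086),(382,178)),("top",(-.083,.095,.086),(313,282)),("top",(-.083,-.095,.086),(407,257)),
  ("scene",(.086,.095,.086),(320,264)),("scene",(.086,-.095,.086),(255,211)),("scene",(-.083,-.095,.086),(319,157)),("scene",(-.083,.095,.086),(389,207))]: ob.append((cam,pt,uv))
def f(v):
    W,L=model(v); return np.hstack([proj(c,L(p))-uv for c,p,uv in ob])
r=least_squares(f,[.595,-.037,.25,.15],loss="soft_l1",x_scale=[.01,.01,.1,.1]); print(r.x,f(r.x).reshape(-1,2))
W,L=model(r.x); print("handle",L(h),"hinge",W((.092,0,.056)))
E
```

```text
[ 0.4689 -0.0677  0.1084] [ 0.4569 -0.0176  0.1092] [ 0.4826 -0.1191  0.1088]
[ 0.5939 -0.0324  0.2519  0.1772] [[ 0.3223 -0.8389]
 [-5.3386  0.4269]
 [-2.1006  0.3763]
 [ 1.8732  2.3492]
 [-1.9995 -1.9637]
 [ 0.3126 -1.6803]
 [-3.1081  1.2948]
 [ 0.9041  0.1389]
 [ 2.9602 -2.3417]
 [-2.7077 -5.2599]
 [-1.6714 -2.0074]
 [ 1.3376 -5.7121]]
handle [ 0.4706 -0.0641  0.1075] hinge [ 0.683  -0.0095  0.056 ]
```

Request:
play_rows(slide=[[0,0,0],[0,0,0],[0,0,0],[0,0,0],[0,0,0],[0,0,0],[0,0,0],[0,0,0],[-40,7,3],[-47,8.3,3.7],[-47,8.3,3.7],[-47,8.3,3.7]], delta_rot=[[0,0,0.135],[0,0,0.135],[0,0,0.135],[0,0,0.135],[0,0,0.135],[0,0,0.135],[0,0,0.135],[0,0,0.133],[0,0,0],[0,0,0],[0,0,0],[0,0,0]], gripper=[0.5,0.5,0.5,0.5,0.5,0.5,0.5,0.5,0.5,0.5,0.5,0.5], force=40)

```text
time_s: 2.4
ee_pos: [0.2323, 0.4619, 0.2171]
eef_rot: [1.926, 2.482, 0.001]
wrist_force: [0.7, 0.7, 0.3]
width: 0.0426
finger_force: 0.0
```

Request:
play_rows(slide=[[-47,8.3,3.7],[-47,8.3,3.7],[-47,8.3,3.7],[-47,8.3,3.7],[-47,8.3,3.7],[-47,8.3,3.7],[-47,8.3,3.7],[-47,8.3,3.7],[-47,8.3,3.7],[-47,8.3,3.7],[-47,8.3,3.7],[0,0,0]], delta_rot=[[0,0,0],[0,0,0],[0,0,0],[0,0,0],[0,0,0],[0,0,0],[0,0,0],[0,0,0],[0,0,0],[0,0,0],[0,0,0],[0,0,0]], gripper=[0.5,0.5,0.5,0.5,0.5,0.5,0.5,0.5,0.5,0.5,0.5,0.5])

```text
time_s: 3.6
ee_pos: [0.45, -0.0193, 0.1768]
eef_rot: [1.934, 2.474, -0.001]
wrist_force: [-0.8, 0.7, 1.1]
width: 0.0428
finger_force: 0.0
```

Request:
play_rows(slide=[[-25,4,4],[-25,4,4],[0,0,0]], delta_rot=[[0,0,0],[0,0,0.008],[0,0,0]], gripper=[0.5,0.5,0.5])

```text
time_s: 3.9
ee_pos: [0.469, -0.0628, 0.1684]
eef_rot: [1.94, 2.471, -0.0]
wrist_force: [0.3, 0.3, 0.9]
width: 0.0428
finger_force: 0.0
```

```bash
python3 - <<'E'
from h import *
np.set_printoptions(precision=4,suppress=True)
s=ctrl.get_state(); print(s["ee_pos"],s["eef_rot"],s["qpos"])
cv2.imwrite("pics/w1.png",ctrl.camera("wrist"))
c=ctrl.get_calibration("wrist");print(c["cam_to_world"])
for q in ctrl.spot_point("wrist","lid_handle"): print(q["p"],q["xy"],at_z("wrist",q["xy"],.108))
E
```

```text
[ 0.469  -0.0628  0.1684] [ 1.9399  2.471  -0.0004] [-0.3733 -0.1108  2.053  -0.0003  1.1994 -0.6128]
[[ 0.9712  0.225   0.0779  0.4491]
 [ 0.2381 -0.9176 -0.3184  0.0228]
 [-0.0001  0.3278 -0.9447  0.3111]
 [ 0.      0.      0.      1.    ]]
0.59 [321.2, 272.5] [ 0.4728 -0.0628  0.108 ]
```

View pics/w1.png

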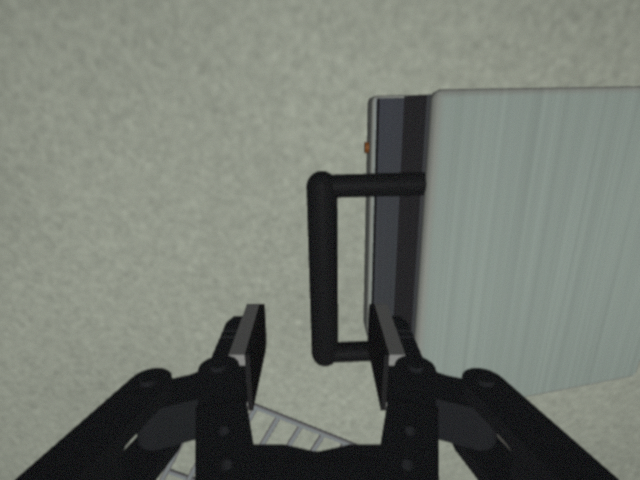

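Request:
play_rows(slide=[[0,4,20],[0,0,20],[0,0,20],[0,0,18],[0,0,0],[0,0,0],[0,0,0],[0,0,0],[0,0,0],[0,0,0]], delta_rot=[[0,0,0],[0,0,0],[0,0,0],[0,0,0],[0,0,0],[0,0,0],[0,0,0],[0,0,0],[0,0,0],[0,0,0]], gripper=[0.5,0.5,0.5,0.5,0.5,1,1,1,1,1], force=35)

```text
time_s: 5.0
ee_pos: [0.4719, -0.0604, 0.0913]
eef_rot: [-1.935, -2.474, 0.002]
wrist_force: [-5.4, -0.0, 2.1]
width: 0.0147
finger_force: 34.3
```

Request:
play_rows(slide=[[0,5.6,-19],[0,7.4,-18.9],[0,9.1,-18.1],[0,10.7,-17.2],[0,12.2,-16.2],[0,13.6,-15],[0,14.9,-13.7],[0,16,-12.4]], delta_rot=[[0,0,0],[0,0,0],[0,0,0],[0,0,0],[0,0,0],[0,0,0],[0,0,0],[0,0,0]], gripper=[1,1,1,1,1,1,1,1])

```text
time_s: 5.8
ee_pos: [0.5572, -0.0375, 0.2221]
eef_rot: [-1.932, -2.469, 0.004]
wrist_force: [-10.7, 4.3, 4.0]
width: 0.0148
finger_force: 34.1
```

Request:
play_rows(slide=[[0,17.1,-10.8],[0,18,-9.3],[0,18.8,-7.6],[0,19.4,-5.9],[0,19.8,-4.1],[0,20.1,-2.3],[0,18,-0.6],[0,0,0],[0,0,0]], delta_rot=[[0,0,0],[0,0,0],[0,0,0],[0,0,0],[0,0,0],[0,0,0],[0,0,0],[0,0,0],[0,0,0]], gripper=[1,1,1,1,1,1,1,1,1])

```text
time_s: 6.7
ee_pos: [0.6875, -0.0046, 0.2637]
eef_rot: [-1.934, -2.475, -0.008]
wrist_force: [-1.3, 7.7, 5.3]
width: 0.015
finger_force: 35.5
```

```bash
python3 - <<'E'
from h import *
print(ctrl.get_state()["qpos"])
cv2.imwrite("pics/s2.png",ctrl.camera("scene"))
E
```

```text
[-0.17294331  0.30604351  1.42452403  0.004521    1.40892881 -0.41780641]
```

View pics/s2.png

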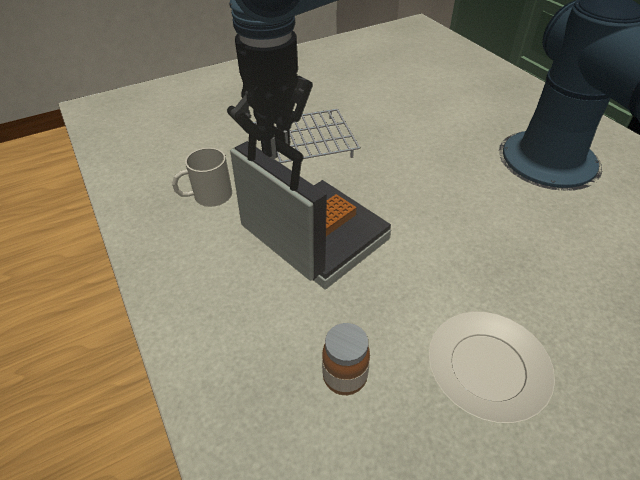

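Request:
play_rows(slide=[[0,0,0],[0,0,0],[0,0,0],[0,0,-20],[0,0,-30],[0,-20,-20],[0,-40,0],[-4,-38,0],[0,0,0]], delta_rot=[[0,0,0],[0,0,0],[0,0,0],[0,0,0],[0,0,0],[0,0,0],[0,0,0],[0,0,-0.14],[0,0,-0.14]], gripper=[0.5,0.5,0.5,0.5,0.5,0.5,0.5,0.2,0])

```text
time_s: 7.65
ee_pos: [0.5892, -0.0358, 0.3313]
eef_rot: [-1.567, -2.721, 0.002]
wrist_force: [0.3, -0.3, 0.3]
width: 0.0702
finger_force: 0.0
```

Request:
play_rows(slide=[[0,0,10],[0,0,10],[0,0,10],[0,0,10],[0,0,10],[0,0,10],[0,0,10],[0,0,10],[0,0,10],[0,0,0]], delta_rot=[[0,0,-0.143],[0,0,-0.143],[0,0,-0.143],[0,0,-0.143],[0,0,-0.143],[0,0,-0.143],[0,0,-0.143],[0,0,-0.143],[0,0,-0.147],[0,0,0]], gripper=[0,0,0,0,0,0,0,0,0,0])

```text
time_s: 8.65
ee_pos: [0.5915, -0.035, 0.24]
eef_rot: [0.378, -3.116, -0.002]
wrist_force: [-0.7, 0.7, -0.2]
width: 0.0854
finger_force: 0.0
```

```bash
python3 - <<'E'
from h import *
np.set_printoptions(precision=4,suppress=True)
s=ctrl.get_state(); print(s["time_s"],s["ee_pos"],s["eef_rot"],s["qpos"])
for c in ("wrist","top"):
    im=ctrl.camera(c); cv2.imwrite(f"pics/{c}3.png",im)
    for n,z in (("waffle",.037),("waffle_end_a",.037),("waffle_end_b",.037),("lid_handle",.28)):
        for q in ctrl.spot_point(c,n)[:2]: print(c,n,q["p"],q["xy"],at_z(c,q["xy"],z))
    r=ctrl.masks_of(c,"waffle")
    if r:
        cs,_=cv2.findContours(r[0]["region"].astype(np.uint8),0,2)
        b=cv2.boxPoints(cv2.minAreaRect(max(cs,key=cv2.contourArea))); P=np.array([at_z(c,p,.069) for p in b]); print(b,P[:,:2],P.mean(0))
E
```

```text
8.65 [ 0.5915 -0.035   0.24  ] [ 0.3778 -3.1159 -0.0015] [-0.2502  0.1067  1.699  -0.0001  1.3389 -2.0623]
wrist waffle 0.85 [323.0, 208.2] [ 0.5954 -0.0262  0.037 ]
wrist waffle_end_a 0.93 [317.5, 144.4] [ 0.5411 -0.0449  0.037 ]
wrist waffle_end_b 0.93 [317.5, 144.4] [ 0.5413 -0.045   0.037 ]
wrist lid_handle 0.47 [317.5, 209.4] [ 0.5374 -0.0464  0.28  ]
[[284.4402 144.2513]
 [352.1909 142.7784]
 [355.2504 283.5163]
 [287.4998 284.9891]] [[ 0.5447 -0.0714]
 [ 0.5307 -0.0191]
 [ 0.6493  0.0167]
 [ 0.6653 -0.0424]] [ 0.5975 -0.029   0.069 ]
top waffle 0.69 [346.0, 234.6] [ 0.5964 -0.0305  0.037 ]
[[329.4151 256.5471]
 [336.0566 233.3019]
 [372.3773 243.6793]
 [365.7358 266.9245]] [[ 0.5499  0.004 ]
 [ 0.596  -0.0096]
 [ 0.5746 -0.0814]
 [ 0.5288 -0.0675]] [ 0.5623 -0.0386  0.069 ]
```

View pics/wrist3.png

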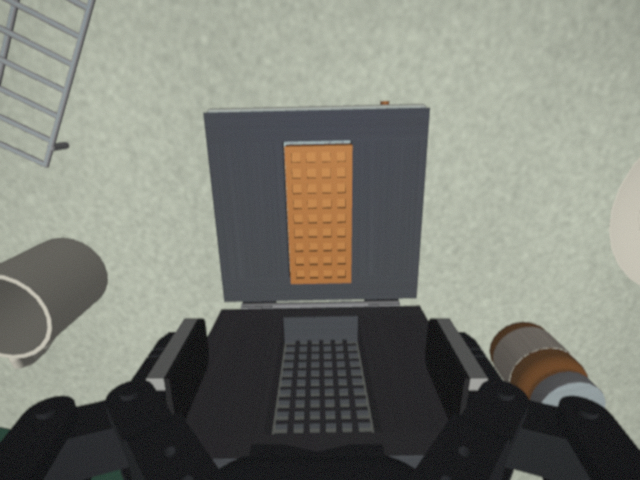

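```bash
python3 - <<'E'
from h import *
np.set_printoptions(precision=4,suppress=True)
a=at_z("wrist",(318.5,145.5),.069);b=at_z("wrist",(321,284),.069);m=(a+b)/2
print(a,b,m,np.arctan2(*(b-a)[1::-1]),np.linalg.norm(b-a))
s=ctrl.get_state();M=R.from_rotvec(s["eef_rot"]).as_matrix();print(M,M.T@(m-s["ee_pos"]))
E
```

```text
[ 0.5386 -0.0446  0.069 ] [ 0.6562 -0.013   0.069 ] [ 0.5974 -0.0288  0.069 ] 0.2619587955864111 0.12180008093594993
[[-0.9709 -0.2396  0.0002]
 [-0.2396  0.9709 -0.0001]
 [-0.0002 -0.0001 -1.    ]] [-0.0062  0.0047  0.1727]
```

Request:
play_rows(slide=[[-6,4,30],[0,0,40],[0,0,40],[0,0,30],[0,0,25],[0,0,15],[0,0,12],[0,0,0]], delta_rot=[[0,0,-0.012],[0,0,0],[0,0,0],[0,0,0],[0,0,0],[0,0,0],[0,0,0],[0,0,0]], gripper=[0,0,0,0,0,0,0,0], force=40)

```text
time_s: 10.05
ee_pos: [0.5966, -0.0294, 0.0484]
eef_rot: [0.398, -3.114, -0.001]
wrist_force: [0.0, -0.0, -0.0]
width: 0.0855
finger_force: 0.0
```

Request:
play_rows(slide=[[0,0,0],[0,0,0],[0,0,0],[0,0,0],[0,0,0],[0,0,0],[0,0,0]], delta_rot=[[0,0,0],[0,0,0],[0,0,0],[0,0,0],[0,0,0],[0,0,0],[0,0,0]], gripper=[0.2,0.3,0.4,0.6,0.6,0.6,0.6])

```text
time_s: 10.75
ee_pos: [0.5986, -0.0298, 0.0514]
eef_rot: [-0.398, 3.114, -0.002]
wrist_force: [-0.7, 0.6, 6.0]
width: 0.0529
finger_force: 43.5
```

Request:
play_rows(slide=[[0,0,-5],[0,0,-10],[0,0,-15],[0,0,-20],[0,0,-20],[0,0,-20],[0,0,0],[0,0,0]], delta_rot=[[0,0,0],[0,0,0],[0,0,0],[0,0,0],[0,0,0],[0,0,0],[0,0,0],[0,0,0]], gripper=[0.6,0.6,0.6,0.6,0.6,0.6,0.6,0.6])

```text
time_s: 11.55
ee_pos: [0.5974, -0.0296, 0.1401]
eef_rot: [-0.398, 3.115, -0.001]
wrist_force: [0.7, 1.2, -2.2]
width: 0.0526
finger_force: 42.8
```

```bash
python3 - <<'E'
from h import *
np.set_printoptions(precision=4,suppress=True)
s=ctrl.get_state(); print(s["time_s"],s["ee_pos"],s["width"],s["finger_force"])
a=ctrl.camera("scene")[60:360,120:520]; b=ctrl.camera("wrist"); ctrl.camera("top")
cv2.imwrite("pics/s4.png",np.hstack([a,cv2.resize(b,(400,300))]))
for c in("top","scene"):
    for q in ctrl.spot_point(c,"rack")[:1]: print(c,q["p"],q["xy"],at_z(c,q["xy"],0))
# corners of rack, wire plane, from first top picture
C=[at_z("top",p,.025)[:2] for p in((468,226),(552,241),(532,354),(447,339))];print(C,np.mean(C,0))
E
```

```text
11.55 [ 0.5974 -0.0296  0.1401] 0.052586901856934036 42.76061654090881
top 0.77 [494.6, 290.1] [ 0.4799 -0.3426  0.    ]
scene 0.58 [297.5, 142.2] [ 0.4888 -0.3509  0.    ]
[array([ 0.6132, -0.2844]), array([ 0.5803, -0.456 ]), array([ 0.3514, -0.404 ]), array([ 0.3824, -0.2336])] [ 0.4818 -0.3445]
```

View pics/s4.png

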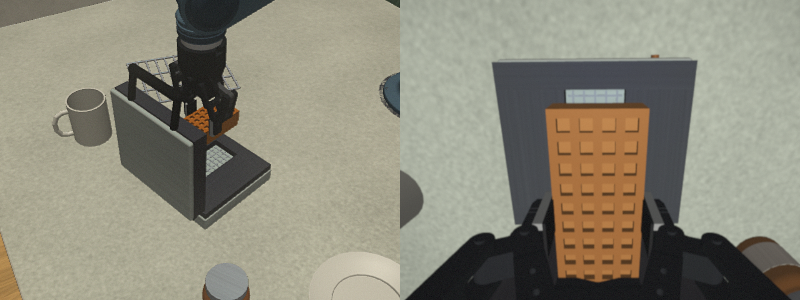

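Request:
play_rows(slide=[[8,-11.6,0],[14,-20,0],[20,-29,0],[24,-35,0],[26,-38,0],[26,-38,0],[24,-35,0],[22,-32,0],[16,-23.4,0],[10,-14,0],[0,0,0],[0,0,0]], delta_rot=[[0,0,0],[0,0,0],[0,0,0],[0,0,0],[0,0,0],[0,0,0],[0,0,0],[0,0,0],[0,0,0],[0,0,0],[0,0,0.06],[0,0,0.06]], gripper=[0.6,0.6,0.6,0.6,0.6,0.6,0.6,0.6,0.6,0.6,0.6,0.6])

```text
time_s: 13.0
ee_pos: [0.4821, -0.345, 0.1392]
eef_rot: [0.205, -3.134, -0.001]
wrist_force: [-0.1, 0.2, -1.5]
width: 0.0531
finger_force: 42.7
```

Request:
play_rows(slide=[[0,0,0],[0,0,10],[0,0,15],[0,0,20],[0,0,15],[0,0,15],[0,0,8],[0,0,4],[0,0,0],[0,0,0]], delta_rot=[[0,0,0.08],[0,0,0.08],[0,0,0.08],[0,0,0.07],[0,0,0.045],[0,0,0],[0,0,0],[0,0,0],[0,0,0],[0,0,0]], gripper=[0.6,0.6,0.6,0.6,0.6,0.6,0.6,0.6,0.6,0.6])

```text
time_s: 14.0
ee_pos: [0.4832, -0.3449, 0.0533]
eef_rot: [0.345, 3.122, -0.001]
wrist_force: [-0.3, 0.7, -1.3]
width: 0.053
finger_force: 42.7
```

```bash
python3 - <<'E'
from h import *
np.set_printoptions(precision=4,suppress=True)
s=ctrl.get_state(); print(s["time_s"],s["ee_pos"],s["eef_rot"],s["wrist_force"],s["qpos"])
a=ctrl.camera("scene")[60:300,160:480]; b=ctrl.camera("wrist")
cv2.imwrite("pics/s5.png",np.hstack([cv2.resize(a,(400,300)),cv2.resize(b,(400,300))]))
E
```

```text
14.0 [ 0.4832 -0.3449  0.0533] [ 0.3455  3.1215 -0.0013] [-0.2954  0.6895 -1.3292] [-0.8107  0.3373  1.8022 -0.      1.0007 -2.161 ]
```

View pics/s5.png

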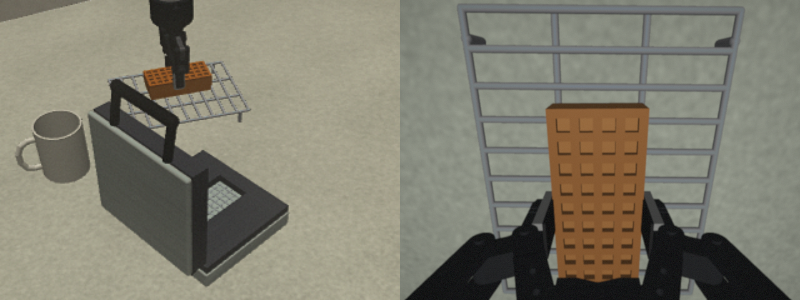

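Request:
play_rows(slide=[[0,0,3],[0,0,3],[0,0,2],[0,0,1.5],[0,0,1],[0,0,0]], delta_rot=[[0,0,0],[0,0,0],[0,0,0],[0,0,0],[0,0,0],[0,0,0]], gripper=[0.6,0.6,0.6,0.6,0.6,0.6])

```text
time_s: 14.7
ee_pos: [0.4827, -0.3444, 0.0419]
eef_rot: [-0.346, -3.122, -0.0]
wrist_force: [0.5, 0.1, -0.2]
width: 0.0531
finger_force: 42.7
```

Request:
play_rows(slide=[[0,0,1],[0,0,0]], delta_rot=[[0,0,0],[0,0,0]], gripper=[0.6,0.6])

```text
time_s: 14.9
ee_pos: [0.4829, -0.3446, 0.0412]
eef_rot: [0.346, 3.122, -0.0]
wrist_force: [0.1, -0.7, -0.7]
width: 0.0528
finger_force: 42.8
```

Request:
play_rows(slide=[[0,0,1],[0,0,1],[0,0,0]], delta_rot=[[0,0,0],[0,0,0],[0,0,0]], gripper=[0.6,0.6,0.6])

```text
time_s: 15.2
ee_pos: [0.4831, -0.3447, 0.0408]
eef_rot: [-0.346, -3.122, -0.0]
wrist_force: [-4.7, 4.0, 9.6]
width: 0.0529
finger_force: 44.0
```

Request:
play_rows(slide=[[0,0,-1],[0,0,0],[0,0,0],[0,0,0],[0,0,0],[0,0,-10],[0,0,-30],[0,0,-40],[0,0,-40],[0,0,-40],[0,0,-40],[0,0,-40]], delta_rot=[[0,0,0],[0,0,0],[0,0,0],[0,0,0],[0,0,0],[0,0,0],[0,0,0],[0,0,0],[0,0,0],[0,0,0],[0,0,0],[0,0,0]], gripper=[0.6,0.4,0.25,0.1,0,0,0,0,0,0,0,0])

```text
time_s: 16.4
ee_pos: [0.4826, -0.3442, 0.2826]
eef_rot: [0.346, 3.122, -0.001]
wrist_force: [-0.8, -1.1, -0.6]
width: 0.0852
finger_force: 0.0
```

Request:
play_rows(slide=[[0,0,-40],[0,0,-35],[0,0,0],[0,0,0],[0,0,0],[0,0,0],[0,0,0],[0,0,0],[0,0,0]], delta_rot=[[0,0,0.13],[0,0,0.13],[0,0,0.14],[0,0,0.14],[0,0,0.14],[0,0,0.14],[0,0,0.14],[0,0,0.14],[0,0,0]], gripper=[0.5,0.5,0.5,0.5,0.5,0.5,0.5,0.5,0.5])

```text
time_s: 17.3
ee_pos: [0.4827, -0.3443, 0.3557]
eef_rot: [1.926, 2.481, -0.0]
wrist_force: [-0.4, 0.0, 0.9]
width: 0.0425
finger_force: 0.0
```

```bash
python3 - <<'E'
from h import *
np.set_printoptions(precision=4,suppress=True)
s=ctrl.get_state(); print(s["time_s"],s["ee_pos"],s["eef_rot"],s["qpos"])
M=R.from_rotvec(s["eef_rot"]).as_matrix()
print(M.T@(np.array([.6875,-.0046,.36])-s["ee_pos"]), (R.from_rotvec(s["eef_rot"]).inv()*R.from_rotvec([-1.934,-2.475,0])).as_rotvec())
a=ctrl.camera("scene")[60:300,160:480]; b=ctrl.camera("top")[150:390,270:590]
for c in("top","scene"):
    for q in ctrl.spot_point(c,"lid_handle")[:2]: print(c,q["p"],q["xy"],at_z(c,q["xy"],.28))
    for n in("waffle_end_a","waffle"):
        for q in ctrl.spot_point(c,n)[:2]: print(c,n,q["p"],at_z(c,q["xy"],.027))
cv2.imwrite("pics/s6.png",np.hstack([cv2.resize(a,(400,300)),cv2.resize(b,(400,300))]))
E
```

```text
17.3 [ 0.4827 -0.3443  0.3557] [ 1.9264  2.481  -0.0002] [-0.8107  0.0368  1.5639 -0.      1.5404 -1.061 ]
[ 0.2784  0.2826 -0.0044] [0.0006 0.001  0.0061]
top 0.79 [335.5, 161.0] [ 0.6878 -0.0068  0.28  ]
top waffle_end_a 0.75 [ 0.4225 -0.3268  0.027 ]
top waffle 0.88 [ 0.4872 -0.34    0.027 ]
scene 0.91 [276.0, 140.8] [ 0.6845 -0.0091  0.28  ]
scene waffle_end_a 0.83 [ 0.5501 -0.3492  0.027 ]
scene waffle_end_a 0.75 [ 0.419  -0.3345  0.027 ]
scene waffle 0.86 [ 0.4799 -0.349   0.027 ]
scene waffle 0.5 [0.5234 0.3487 0.027 ]
```

View pics/s6.png

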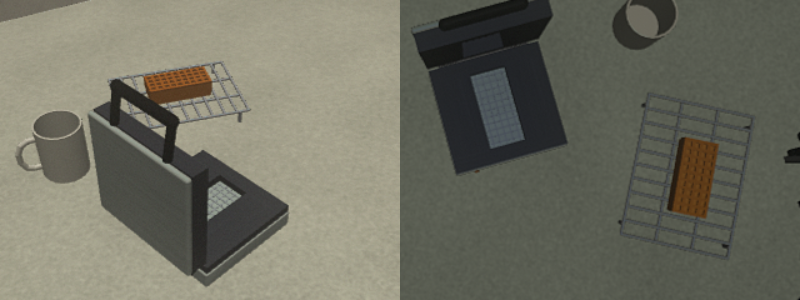

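Request:
play_rows(slide=[[20,20,0],[30,30.5,0],[30,30.5,0],[30,30.5,0],[30,30.5,0],[30,30.5,0],[30,30.5,0],[30,30.5,0],[28,28.5,0],[20,20.5,0],[0,0,0]], delta_rot=[[0,0,0.006],[0,0,0],[0,0,0],[0,0,0],[0,0,0],[0,0,0],[0,0,0],[0,0,0],[0,0,0],[0,0,0],[0,0,0]], gripper=[0.5,0.5,0.5,0.5,0.5,0.5,0.5,0.5,0.5,0.5,0.5], force=35)

```text
time_s: 18.8
ee_pos: [0.6906, -0.0031, 0.3544]
eef_rot: [-1.928, -2.479, -0.0]
wrist_force: [-0.0, 0.3, -0.1]
width: 0.0427
finger_force: 0.0
```

Request:
play_rows(slide=[[0,0,30],[0,0,30],[0,0,20],[0,0,12],[0,0,0],[0,0,0],[0,0,0],[0,0,0],[0,0,0]], delta_rot=[[0,0,0],[0,0,0],[0,0,0],[0,0,0],[0,0,0],[0,0,0],[0,0,0],[0,0,0],[0,0,0]], gripper=[0.5,0.5,0.5,0.5,0.5,1,1,1,1])

```text
time_s: 19.7
ee_pos: [0.6902, -0.0068, 0.2653]
eef_rot: [1.933, 2.473, 0.001]
wrist_force: [-1.8, -1.3, 5.4]
width: 0.0147
finger_force: 34.4
```

Request:
play_rows(slide=[[0,-10,0.3],[0,-18,1.5],[0,-20.1,2.3],[0,-19.8,4.1],[0,-19.4,5.9],[0,-18.8,7.6],[0,-18,9.3],[0,-17.1,10.8],[0,-16,12.4],[0,-14.9,13.7]], delta_rot=[[0,0,0],[0,0,0],[0,0,0],[0,0,0],[0,0,0],[0,0,0],[0,0,0],[0,0,0],[0,0,0],[0,0,0]], gripper=[1,1,1,1,1,1,1,1,1,1])

```text
time_s: 20.7
ee_pos: [0.5247, -0.0497, 0.1968]
eef_rot: [1.929, 2.467, 0.003]
wrist_force: [7.6, -7.0, -1.2]
width: 0.0148
finger_force: 34.1
```

Request:
play_rows(slide=[[0,-13.6,15],[0,-12.2,16.2],[0,-10.7,17.2],[0,-9.1,18.1],[0,-7.4,18.9],[0,-5.6,19],[0,-4,18],[0,-2,14],[0,0,0]], delta_rot=[[0,0,0],[0,0,0],[0,0,0],[0,0,0],[0,0,0],[0,0,0],[0,0,0],[0,0,0],[0,0,0]], gripper=[1,1,1,1,1,1,1,1,1])

```text
time_s: 21.6
ee_pos: [0.4654, -0.065, 0.0603]
eef_rot: [1.928, 2.463, 0.01]
wrist_force: [16.1, -0.6, -4.7]
width: 0.0144
finger_force: 34.3
```

Request:
play_rows(slide=[[0,3,4],[0,1,3],[0,0,2],[0,0,0]], delta_rot=[[0,0,0],[0,0,0],[0,0,0],[0,0,0]], gripper=[1,1,1,1])

```text
time_s: 22.0
ee_pos: [0.4655, -0.0652, 0.0555]
eef_rot: [1.93, 2.476, -0.008]
wrist_force: [-22.6, -5.2, 44.8]
width: 0.0143
finger_force: 40.8
```

Request:
play_rows(slide=[[0,0,-2],[0,0,0],[0,0,0],[0,0,0],[0,0,-20],[0,0,-40],[0,0,-30],[0,0,0],[0,0,0]], delta_rot=[[0,0,0],[0,0,0],[0,0,0],[0,0,0],[0,0,0],[0,0,0],[0,0,0],[0,0,0],[0,0,0]], gripper=[1,0.5,0.5,0.5,0.5,0.5,1,1,1])

```text
time_s: 22.9
ee_pos: [0.4639, -0.0624, 0.1418]
eef_rot: [1.934, 2.475, 0.001]
wrist_force: [0.8, -0.2, -0.9]
width: 0.0005
finger_force: 0.0
```

Request:
play_rows(slide=[[0,0,25],[0,0,20],[0,0,10],[0,0,5],[0,0,0]], delta_rot=[[0,0,0],[0,0,0],[0,0,0],[0,0,0],[0,0,0]], gripper=[1,1,1,1,1])

```text
time_s: 23.4
ee_pos: [0.4632, -0.0623, 0.0808]
eef_rot: [-1.933, -2.474, 0.001]
wrist_force: [-0.8, -0.3, -0.5]
width: -0.0004
finger_force: 0.0
```

Bar top should be at z 0.076 when shut.

Request:
play_rows(slide=[[0,0,3],[0,0,2],[0,0,2],[0,0,2],[0,0,0]], delta_rot=[[0,0,0],[0,0,0],[0,0,0],[0,0,0],[0,0,0]], gripper=[1,1,1,1,1])

```text
time_s: 23.9
ee_pos: [0.4645, -0.0628, 0.0755]
eef_rot: [-1.934, -2.475, 0.001]
wrist_force: [-9.3, 3.0, 20.8]
width: 0.0
finger_force: 10.4
```

Request:
play_rows(slide=[[0,0,-20],[0,0,-40],[0,0,-50],[0,-40,-30],[0,-40,0],[0,0,0]], delta_rot=[[0,0,0],[0,0,0],[0,0,0],[0,0,0],[0,0,0],[0,0,0]], gripper=[1,1,1,1,1,1])

```text
time_s: 24.5
ee_pos: [0.3841, -0.0823, 0.2136]
eef_rot: [1.935, 2.471, -0.0]
wrist_force: [0.1, 0.1, -0.5]
width: -0.0003
finger_force: 0.0
```

```bash
python3 - <<'E'
from h import *
np.set_printoptions(precision=4,suppress=True)
a=ctrl.camera("scene")[100:340,160:480]; b=ctrl.camera("top")[150:390,270:590]
P=[]
for c in("top","scene"):
    q=ctrl.spot_point(c,"lid_handle"); print(c,[(round(k["p"],2),np.round(k["xy"])) for k in q])
    if q:P+=[c,q[0]["xy"]]
if len(P)==4: print(tri(*P))
cv2.imwrite("pics/s7.png",np.hstack([cv2.resize(a,(400,300)),cv2.resize(b,(400,300))]))
E
```

```text
top [(0.58, array([366., 299.]))]
scene [(0.73, array([325., 131.])), (0.7, array([370., 184.]))]
[ 0.5106 -0.0796  0.1987]
```

View pics/s7.png

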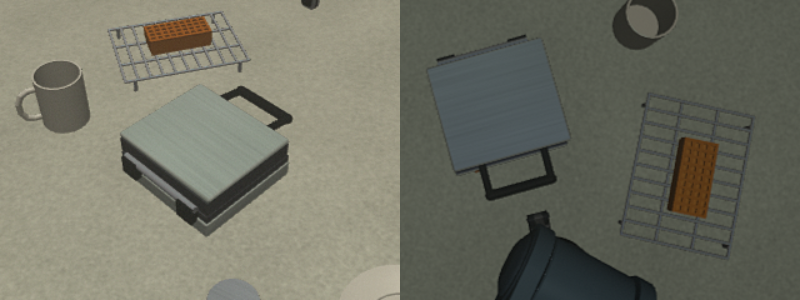

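The lid is shut with no visible gap, and the waffle lies flat within the rack's outline. The arm is clear of everything.

```bash
python3 -c "
from plant import ctrl
print(ctrl.hand_in())"
```

```text
the job is handed in; nothing more can be done
None
```

I handed the job in at about 25 s: the waffle lies flat and centred on the rack, the lid is shut, and the plate, jar and mug were left alone; the hand-in gave no verdict.

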